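# Work a sprung gauge plate home on its three hidden locating balls

## Task

The round gauge plate on the pedestal was put back crooked after washing: it rides on top of the three hidden locating balls instead of sitting in its grooves. Gently work it round by its orange posts, feeling for the place where the springs pull it down onto the balls, and leave it fully home and flat, with the other parts on the bench undisturbed.

Things in the scene. Friction and masses are not known exactly. Their poses are not given: they have to be found in the camera images.
- plate: Bare aluminium round plate, 140 mm diameter, 12 mm thick, about 0.6 kg, with a skirt hanging 16 mm below its underside that hides the balls. Origin on its axis at underside level: 70 mm above the bench riding on the balls, 66.3 mm when home. z up its axis, x towards post 0. Turns without end, has 2 mm sideways play; springs pull it down (about 20 N) and to the middle; it cannot be taken off.
- pedestal: Fixed pedestal under the plate: blue foot 150 mm, dark steel column 120 mm diameter, 60 mm high. Origin at the centre of its underside, z up; its axis is the plate's when home. On top, hidden, three freely rolling 16 mm balls 48 mm from the axis, 120 degrees apart; how far this set of balls is turned is unknown and not told by the pedestal's orientation.
- plate_top (a point): Centre of the plate's top face, 12 mm above its origin: 82 mm above the bench riding, 78.3 mm home (it drops 3.7 mm). A low dark cap stands here, 36 mm diameter, 12 mm high with its brass nut. Under the plate are three radial grooves, 60 degrees from each post. Turned steadily either way it drops home after 20 to 100 degrees; any home will do. A groove catches its ball within about 6 degrees.
- post0 (a point): Middle of the top end of orange post 0, an upright round post fixed on the plate, 14 mm diameter, 30 mm high, standing 56 mm from the plate's axis. Pushing a post sideways (along the turning direction), the riding plate turns at roughly 3 N; once home it holds against about 10 N, and a harder push makes it climb out again, so push slowly with feeling.
- post1 (a point): Top of orange post 1, same as post 0, 120 degrees counter-clockwise from it seen from above.
- post2 (a point): Top of orange post 2, same as post 0, 240 degrees counter-clockwise from post 0 seen from above.
- piston: Dull grey piston standing on the bench, 63 mm diameter, 55 mm high; origin at the centre of its underside. Leave alone.
- end_plug: Bronze end plug standing on its flange, 60 mm diameter, 34 mm high; origin at the centre of its underside. Leave alone.
- pivot_shaft: Stubby chromed pivot shaft standing on end, 25 mm diameter, 70 mm high; origin at the centre of its underside. Leave alone.
- rinse_bottle: White bottle with a red cap, 68 mm diameter, 170 mm high; origin at the centre of its underside. Leave alone.
Not all that is in view belongs to the job. Several things look just like the pedestal: the one meant starts farthest to the robot's right.

How it is judged:
By the outcome, as a careful person would: the job done as asked, in the order asked, and still so for the second after the job is handed in, with the robot touching nothing.
It also fails if it takes over 58 s, if anything falls off the work surface, if the arm or the gripper's body presses on something with over 40 N, if the wrist force passes 120 N, or if a joint passes its speed limit or range.

## Robot

A 6-joint arm with a two-finger parallel gripper is mounted at the origin on the work surface. World frame = base frame: x ahead of the robot, y to its left, z up, the work surface at z = 0. Lengths are in m, angles in rad, forces in N, time in s.
With the tool pointing down it reaches from about 0.3 to 0.775 m from the base axis. Payload 14.6 kg.
Tool frame: the origin (TCP) lies at the very end of the fingers, on their centre line; the grasp point (between the pads) lies 19 mm behind it; z points along the fingers, y is the line along which they close (so a half turn about z gives the same grasp; the last joint's range is limited). The gripper opens to 85 mm and grips with 20 to 120 N. Pads are 22 mm wide; open, the fingers measure 114 mm over their backs; the gripper's body (76 mm by 85 mm) begins 54 mm behind the grasp point. The pads swing forward as they close: fully open they stand 13 mm farther back than shut.
Start: joints at [-1.255, 0.3, 1.521, -0, 1.321, -0.067], TCP at [0.205, -0.51, 0.231] pointing down, gripper open.
Joint ranges: [-3.03, 3.03], [-0.79, 2.21], [0.23, 2.52], [-1.04, 4.18], [0, 3.07], [-2.55, 2.55]. Speed limits (rad/s): [2.22, 2.22, 2.57, 3.14, 3.14, 3.14].

## Interface

Orientations are given as a rotation vector (axis times angle).
In Python, from rig import bot gives the robot as it stands.
- The arm moves only by the tool carry_out, never from a script. Its argument "rows" is a list of rows, each a list of 2 entries, a list of its own where there are three numbers: the shift along the tool's x, y, z in mm, then the turn about the tool's z in rad. A call has 1 to 20 rows; each row is the pose to reach, as a shift and turn from the pose commanded when the call began, along the tool's axes at that moment; what a row does not reach only later rows make up. A row lasts 1/8 s, in which the tool goes at most 62.5 mm and 10.7 degrees, less where a joint would pass 70% of its speed; a pose out of reach is approached as far as the arm can. A call with a gripper value outside its range is refused whole. "hand" is the gripper's target within -1 to 1 (fully open at 1, half-way at 0, shut at -1), set as the call begins (left out, the last holds). The fingers move at their own pace and stop on an object; "force" is the grip in N (left out, the last holds). Time passes only in rows, so rows that repeat a pose let the fingers close. It gives the time, the measured TCP pose, the force, the opening and the grip force at its end, in the units of the state.
- bot.observe(): the state, without advancing time (a new reading comes with each control period).
- bot.read_camera(name): name is "scene" or "top" or "wrist"; returns a dict with "pixels" (384x512x3 uint8, blue, green, red), "fx", "fy", "cx", "cy" (pixels), "k1" (the pictures are not rectified: a ray, as slopes to the right and down, at radius r is drawn at 1 + k1 r^2 times it, then the intrinsics apply), "camera_from_world" (4x4, takes a point from world to camera coordinates). Camera axes: x right, y up, looking along -z (the intrinsics and any distortion apply to the point x, -y, -z); pixel columns grow to the right and rows downward; lengths in m; the calibration is good to about 2 mm. A picture is of the moment at which its call begins. There is no depth.
- bot.sign_off(): hands the job in; it is judged then, once.
The state is a dict: "time_s": time; "q": joint angles; "qvel": joint speeds; "joint_efforts": joint torques, N m; "position": TCP position; "orientation": TCP orientation; "force": force on the tool from outside, world axes, zero at the start; "wrist_torque": the same for the moment, N m; "grip_width": finger opening in m; "grasp_force": force on a finger pad.
Only numpy, scipy, OpenCV 4.12 (cv2) and the standard library are available. Lean on these libraries where they do the work, as an engineer would, in place of code of your own. Each camera call takes 0.05 s, during which the arm holds its last target. There are 200 camera calls.

## Working session

There is one attempt and no reset: what is moved stays moved. The work goes in short steps, Python scripts to look and compute and a tool call to move; the robot and the scene stay as the last step left them, time stands still between calls to the robot, and variables do not carry over. Pictures are saved under pics/ and viewed, at most 10 in all, crops included, and the job is handed in when it is done.

Besides the shell and the picture viewer there is one more tool, called as name(argument=value, ...), one argument or row to a line, values as JSON. carry_out: Moves the arm, as the interface text tells. Its arguments: {"type":"object","properties":{"rows":{"type":"array"},"hand":{"type":"number"},"force":{"type":"number"}},"required":["rows"]}

```bash
mkdir -p pics; cat > h.py <<'E'
import numpy as np, cv2, json
from rig import bot
def snap(name,fn):
    c=bot.read_camera(name); cv2.imwrite('pics/'+fn+'.png',c['pixels'])
    np.savez('pics/'+fn+'.npz',**{k:np.array(v) for k,v in c.items()}); return c
def load(fn): return np.load('pics/'+fn+'.npz')
def ray(c,u,v):
    K=np.array([[c['fx'],0,c['cx']],[0,c['fy'],c['cy']],[0,0,1]],float)
    p=cv2.undistortPoints(np.array([[[u,v]]],float),K,np.array([float(c['k1']),0,0,0]))[0,0]
    T=np.array(c['camera_from_world']); R=T[:3,:3]; o=-R.T@T[:3,3]
    d=R.T@np.array([p[0],-p[1],-1]); return o,d/np.linalg.norm(d)
def onz(c,u,v,z):
    o,d=ray(c,u,v); return o+d*(z-o[2])/d[2]
def tri(rs):
    A=sum(np.eye(3)-np.outer(d,d) for o,d in rs); b=sum((np.eye(3)-np.outer(d,d))@o for o,d in rs)
    p=np.linalg.solve(A,b); return p,[np.linalg.norm(np.cross(p-o,d)) for o,d in rs]
def proj(c,p):
    T=np.array(c['camera_from_world']); q=T[:3,:3]@np.array(p)+T[:3,3]; s=np.array([q[0],-q[1]])/-q[2]
    s=s*(1+float(c['k1'])*(s@s)); return s[0]*c['fx']+c['cx'],s[1]*c['fy']+c['cy']
E
python3 - <<'E'
from h import *
a=snap('scene','s0');b=snap('top','t0');w=snap('wrist','w0')
print(a['k1'],a['fx'],bot.observe())
for n,c in (('s',a),('t',b),('w',w)): print(n,-np.array(c['camera_from_world'])[:3,:3].T@np.array(c['camera_from_world'])[:3,3])
E
```

```text
-0.03237855145802849 451.0597585835322 {'time_s': 0.15, 'q': array([-1.25460496e+00,  3.00316444e-01,  1.52143529e+00,  1.74893231e-05,
        1.32074006e+00, -6.66114963e-02]), 'qvel': array([ 0.00034616, -0.00187963, -0.00050316, -0.00153048,  0.00125606,
        0.00159706]), 'joint_efforts': array([ 2.58611639e-03, -5.43665206e+01, -3.61888146e+01,  8.81308551e-06,
        3.18684215e-03,  5.53128632e-05]), 'position': array([ 0.20537414, -0.51001579,  0.23086784]), 'orientation': array([-3.08334613e+00, -5.97463830e-01,  1.49341372e-04]), 'force': array([0.35824398, 0.11595955, 0.16403572]), 'wrist_torque': array([-0.01809645, -0.0280995 ,  0.02766302]), 'grasp_force': 0.0, 'grip_width': 0.08530897284454125}
s [1.31762283 0.30068708 0.94526048]
t [ 0.23675607 -0.00201898  1.40432219]
w [ 0.2734818  -0.48132984  0.37296609]
```

View pics/s0.png

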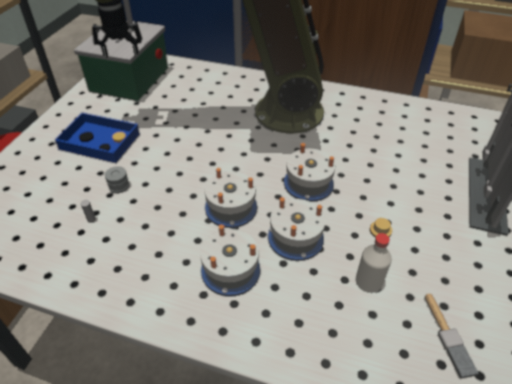

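View pics/t0.png

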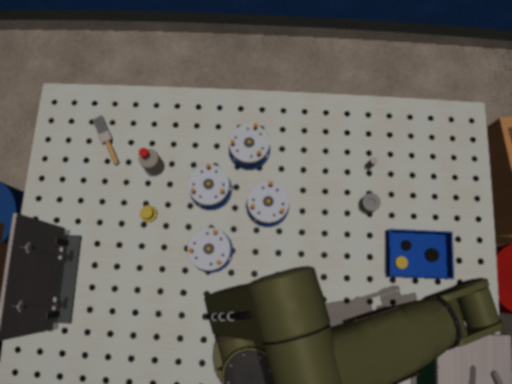

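The top view shows four look-alike pedestals at (249,145), (210,185), (268,203) and (209,249). The one farthest to the robot's right (-y, image right) appears to be (268,203). In the scene view they are at (230,195), (229,260), (298,225) and (310,172), with the chosen one probably at (230,195). I'll check this by calculation and a close crop.

```bash
python3 - <<'E'
from h import *
a=load('s0');b=load('t0')
for uv in ((249,143),(210,184),(268,201),(209,248)):
    p=onz(b,*uv,.09); print(uv,p.round(3),np.round(proj(a,p)))
A=cv2.resize(a['pixels'][155:230,190:270],None,fx=7,fy=7,interpolation=cv2.INTER_CUBIC)
B=cv2.resize(b['pixels'][165:240,228:308],None,fx=7,fy=7,interpolation=cv2.INTER_CUBIC)
# stacked: scene left half narrowed
cv2.imwrite('pics/c0.png',np.hstack([cv2.resize(A[:, :],(400,375)),cv2.resize(B,(400,375))]))
E
```

```text
(249, 143) [0.703 0.037 0.09 ] [229. 247.]
(210, 184) [0.554 0.16  0.09 ] [295. 215.]
(268, 201) [ 0.505 -0.035  0.09 ] [229. 186.]
(209, 248) [0.341 0.148 0.09 ] [309. 162.]
```

View pics/c0.png

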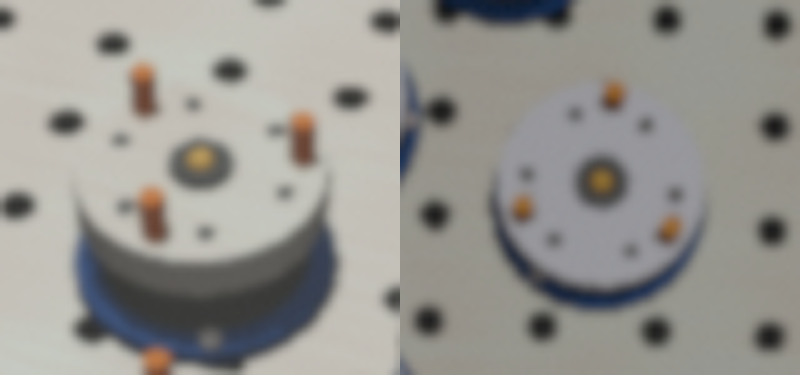

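The crop confirms three orange posts, and the chosen plate is at about y=-0.035, the smallest y. Crop pixels: scene post tops (142,72), (302,120), (151,197), nut (201,158); top-view post tops (214,90), (121,203), (271,226), nut (201,181).

```bash
python3 - <<'E'
from h import *
from scipy.spatial.transform import Rotation as R
a=load('s0');b=load('t0')
f=lambda c,o:(o[0]+(c[0]+.5)/5-.5,o[1]+(c[1]+.5)/5-.5)
S=[(151,193),(302,116),(142,70),(201,156)];T=[(214,89),(121,203),(272,226),(201,181)]
P=[]
for s,t in zip(S,T):
    p,e=tri([ray(a,*f(s,(190,155))),ray(b,*f(t,(228,165)))]); P.append(p); print(p.round(4),np.round(e,4))
P=np.array(P); c=P[:3].mean(0); print('c',c)
for p in P[:3]: d=p-c; print(np.hypot(*d[:2]),np.degrees(np.arctan2(d[1],d[0])))
o=bot.observe(); print(R.from_rotvec(o['orientation']).as_matrix().round(3))
E
```

```text
[ 0.5623 -0.04    0.1146] [0.0001 0.0001]
[0.4836 0.0167 0.1157] [0.0002 0.0002]
[ 0.4734 -0.0805  0.1128] [0.0007 0.0007]
[ 0.5055 -0.0345  0.0905] [0.0003 0.0003]
c [ 0.50643509 -0.03461332  0.11436563]
0.05614321916907819 -5.484318966530611
0.05614615528265402 114.025496967583
0.05656015559760397 -125.7268415644969
[[ 0.928  0.374 -0.   ]
 [ 0.374 -0.928  0.001]
 [ 0.    -0.001 -1.   ]]
```

carry_out(
  rows=[
    [[42,-25,2],0.04],
    [[84,-50,5],0.08],
    [[130,-78,8],0.13],
    [[177,-106,11],0.18],
    [[224,-134,14],0.23],
    [[271,-162,17],0.28],
    [[318,-190,20],0.33],
    [[365,-218,23],0.38],
    [[412,-246,26],0.43],
    [[459,-274,28],0.46],
    [[490,-293,30],0.482],
    [[507,-303,30],0.482],
    [[507,-303,30],0.482],
    [[507,-303,30],0.482],
  ],
  hand=-0.42,
  force=20,
)

```text
time_s: 1.9
position: [0.5621, -0.0407, 0.2014]
orientation: [3.137, -0.157, -0.0]
force: [-0.2, 0.1, 1.1]
grip_width: 0.0248
grasp_force: 0.0
```

```bash
python3 - <<'E'
from h import *
from scipy.spatial.transform import Rotation as R
w=snap('wrist','w1'); cv2.imwrite('pics/w1b.png',cv2.resize(w['pixels'],(768,576)))
o=bot.observe(); print(o['time_s'],o['position'],o['force'],o['grip_width'],o['q']); M=R.from_rotvec(o['orientation']).as_matrix(); print(M.round(4))
for p in ([.5622,-.0402,.112],[.4831,.0164,.112],[.4735,-.0801,.112],[.506,-.0346,.094],o['position']): print(np.round(proj(w,p)*np.array([1.5,1.5])))
E
```

```text
1.95 [ 0.56213271 -0.04077027  0.20144257] [-0.20928907  0.37024379 -0.00712309] 0.02428824994032542 [-1.37341978e-01  3.55249238e-01  1.51880318e+00 -1.04524485e-04
  1.26750765e+00  1.53363573e+00]
[[ 9.95e-01 -1.00e-01  0.00e+00]
 [-1.00e-01 -9.95e-01 -1.00e-04]
 [ 0.00e+00  1.00e-04 -1.00e+00]]
[386. 305.]
[299. 450.]
[473. 450.]
[386. 389.]
[388. 388.]
```

View pics/w1b.png

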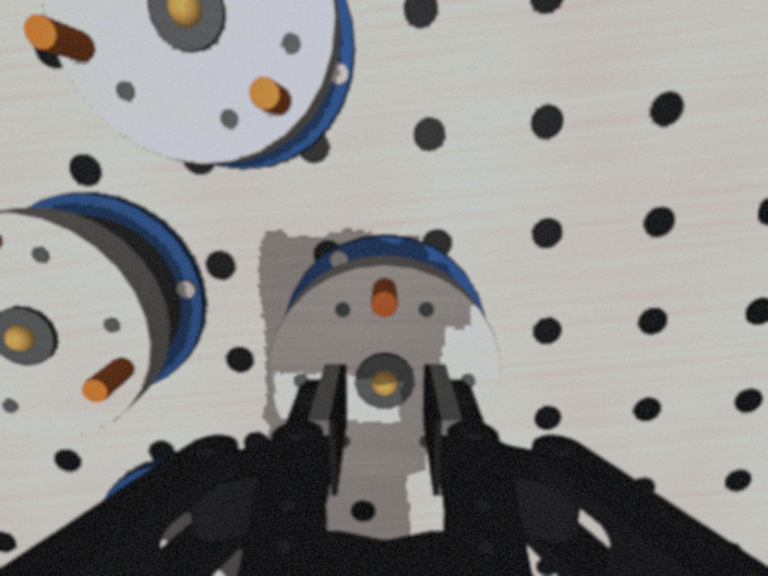

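The wrist view shows post 0's top at (385,301), within about 4 px of the prediction (386,305). The nut is at (385,383) and the fingers line up with the post. I'll lower the open fingers around the post without gripping it.

carry_out(
  rows=[
    [[0.5,0,30],0],
    [[1,0,60],0],
    [[1,0,80],0],
    [[1,0,95],0],
    [[1,0,104],0],
    [[1,0,108],0],
    [[1,0,108],0],
  ],
)

```text
time_s: 2.82
position: [0.5637, -0.0399, 0.0936]
orientation: [3.138, -0.156, 0.001]
force: [-0.2, 0.1, 1.1]
grip_width: 0.025
grasp_force: 0.0
```

carry_out(
  rows=[
    [[0,-1.5,0],-0.026],
    [[-0.1,-3.0,0],-0.052],
    [[-0.2,-4.4,0],-0.079],
    [[-0.3,-5.9,0],-0.105],
    [[-0.3,-5.9,0],-0.105],
  ],
)

```text
time_s: 3.45
position: [0.5638, -0.034, 0.0933]
orientation: [3.141, 0.01, -0.0]
force: [-1.3, -2.3, 1.6]
grip_width: 0.0249
grasp_force: 0.9
```

carry_out(
  rows=[
    [[0,-1.5,0],-0.026],
    [[-0.1,-3.0,0],-0.052],
    [[-0.2,-4.4,0],-0.079],
    [[-0.3,-5.9,0],-0.105],
    [[-0.3,-5.9,0],-0.105],
  ],
)

```text
time_s: 4.08
position: [0.5635, -0.0278, 0.0933]
orientation: [-3.137, -0.175, -0.0]
force: [-0.4, -3.1, 1.8]
grip_width: 0.0246
grasp_force: 1.3
```

carry_out(
  rows=[
    [[0,-1.5,0],-0.026],
    [[-0.1,-3.0,0],-0.052],
    [[-0.2,-4.4,0],-0.079],
    [[-0.3,-5.9,0],-0.105],
    [[-0.3,-5.9,0],-0.105],
  ],
)

```text
time_s: 4.7
position: [0.5626, -0.022, 0.0933]
orientation: [-3.123, -0.339, -0.0]
force: [-0.6, -2.2, 1.6]
grip_width: 0.0245
grasp_force: 1.2
```

carry_out(
  rows=[
    [[0,-1.5,0],-0.026],
    [[-0.1,-3.0,0],-0.052],
    [[-0.2,-4.4,0],-0.079],
    [[-0.3,-5.9,0],-0.105],
    [[-0.3,-5.9,0],-0.105],
  ],
)

```text
time_s: 5.32
position: [0.5609, -0.0161, 0.0932]
orientation: [-3.101, -0.503, 0.0]
force: [-0.2, -0.0, 0.1]
grip_width: 0.0246
grasp_force: 0.0
```

Force dropped to zero, so the plate probably fell ahead of the finger. I'll check with the camera before feeling further.

```bash
python3 - <<'E'
from h import *
w=snap('wrist','w2'); a=snap('scene','s2'); a0=load('s0')
W=cv2.resize(w['pixels'],(400,300))
f=lambda c:cv2.resize(c['pixels'][155:230,190:270],(400,375),interpolation=cv2.INTER_CUBIC)
top=np.hstack([f(a0),f(a)]); cv2.imwrite('pics/c2.png',np.hstack([top[:375,400:],cv2.resize(w['pixels'][150:400,130:396],(400,375))]))
print(bot.observe()['force'])
E
```

```text
[-0.84367294  0.03404611 -0.38684772]
```

View pics/c2.png

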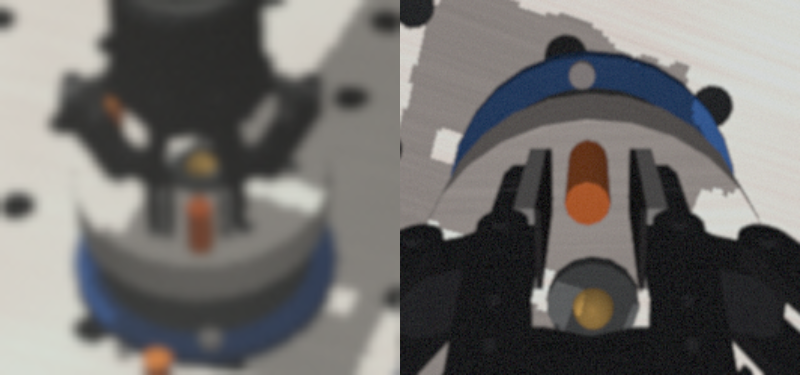

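The post now sits midway between the fingers at crop (588,205), gap 552–632. The plate jumped about 5 mm ahead of the pushing finger, which fits a drop into the grooves. I'll lift straight off and return to the start pose, so the lighting matches the first pictures and I can measure the height.

carry_out(
  rows=[
    [[0,0,-10],0],
    [[0,0,-40],0],
    [[0,0,-80],0],
    [[0,0,-120],0],
    [[-10,7,-137],0],
    [[-50,36,-138],-0.01],
    [[-95,69,-138],-0.02],
    [[-140,101,-138],-0.03],
    [[-185,134,-138],-0.04],
    [[-230,167,-138],-0.05],
    [[-275,199,-138],-0.06],
    [[-320,232,-138],-0.063],
    [[-365,265,-138],-0.063],
    [[-410,297,-138],-0.063],
    [[-455,330,-138],-0.063],
    [[-492,357,-138],-0.063],
    [[-492,357,-138],-0.063],
    [[-492,357,-138],-0.063],
  ],
)

```text
time_s: 7.68
position: [0.2065, -0.5099, 0.2309]
orientation: [-3.083, -0.598, -0.0]
force: [0.7, 0.3, 0.2]
grip_width: 0.0248
grasp_force: 0.0
```

```bash
python3 - <<'E'
from h import *
N=6
def avg(n): return np.mean([bot.read_camera(n)['pixels'].astype(np.float32) for _ in range(N)],0)
S=avg('scene');T=avg('top'); np.savez('pics/avg3.npz',S=S,T=T)
s0=load('s0');t0=load('t0'); o=bot.observe(); print(o['time_s'],o['position'],o['force'])
g=lambda x:cv2.cvtColor(x.astype(np.float32),cv2.COLOR_BGR2GRAY)
# predicted shift of a 3.7 mm drop in scene
p=np.array([.506,-.0346,.09]); print('pred drop px',np.subtract(proj(s0,p-[0,0,.0037]),proj(s0,p)))
def ecc(A,B,x0,y0,x1,y1,m=None):
    W=np.eye(2,3,dtype=np.float32)
    cc,W=cv2.findTransformECC(A[y0:y1,x0:x1],B[y0:y1,x0:x1],W,cv2.MOTION_TRANSLATION,(3,200,1e-6),m,3); return W[:,2].round(2),round(cc,3)
A,B=g(s0['pixels']),g(S)
print('cap',ecc(A,B,221,178,240,197)); print('foot front',ecc(A,B,203,207,260,228))
print('other plate',ecc(A,B,266,190,330,260)); print('rim left',ecc(A,B,202,188,216,214)); print('rim right',ecc(A,B,246,192,262,212)); print('rim front',ecc(A,B,212,200,250,214))
z=lambda I:cv2.resize(np.clip(I,0,255).astype(np.uint8),(400,375),interpolation=cv2.INTER_CUBIC)
cv2.imwrite('pics/c3.png',np.hstack([z(S[155:230,190:270]),z(T[165:240,228:308])]))
E
```

```text
8.275 [ 0.20672231 -0.51039284  0.23129549] [ 0.17658118  0.23820591 -0.24386896]
pred drop px [0.05062156 0.97284928]
cap (array([-0.01,  1.02], dtype=float32), 0.953)
foot front (array([-0.11,  0.15], dtype=float32), 0.986)
other plate (array([0., 0.], dtype=float32), 1.0)
rim left (array([0.1 , 0.98], dtype=float32), 0.98)
rim right (array([-0.01,  0.46], dtype=float32), 0.986)
rim front (array([-0.42,  1.24], dtype=float32), 0.89)
```

View pics/c3.png

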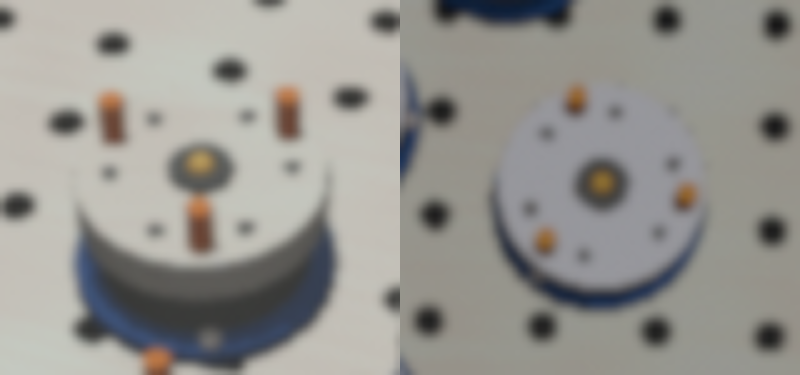

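The plate is rotated in both views. The cap and left rim moved down 1.02 and 0.98 px, against 0.97 predicted for a full 3.7 mm drop, and the other plate moved 0.00. The right-rim window was mixed with the static foot, so I'll recheck flatness with edge profiles.

```bash
python3 - <<'E'
from h import *
S=np.load('pics/avg3.npz')['S'];A0=load('s0')['pixels']
g=lambda x:cv2.cvtColor(x.astype(np.float32),cv2.COLOR_BGR2GRAY)
A,B=g(A0),g(S)
def sh(a,b):
    best=min((np.mean((np.interp(np.arange(len(a)),np.arange(len(b))-d,b)-a)[3:-3]**2),d) for d in np.arange(-1,3,.05)); return round(best[1],2)
# plate upper-rim -> skirt edge, window around the white->grey edge per column block
for x in range(206,256,6):
    a=A[190:222,x:x+6].mean(1); b=B[190:222,x:x+6].mean(1); k=int(np.argmin(np.gradient(a[:22]))); lo=max(0,k-6); print(x,190+k,sh(a[lo:k+7],b[lo:k+7]))
E
```

```text
206 201 0.65
212 204 0.75
218 206 0.8
224 207 1.0
230 207 1.0
236 206 0.8
242 203 0.65
248 200 0.7
254 200 0.0
```

```bash
python3 - <<'E'
from h import *
d=np.load('pics/avg3.npz');s0=load('s0');t0=load('t0')
g=lambda x:cv2.cvtColor(x.astype(np.float32),cv2.COLOR_BGR2GRAY)
def cen(I,uv,r=9):  # subpixel centroid of dark cap (gray disc) against white plate
    u,v=map(int,np.round(uv)); c=I[v-r:v+r+1,u-r:u+r+1]; sc=cv2.resize(c,None,fx=8,fy=8,interpolation=cv2.INTER_CUBIC)
    out=[]
    for th in (110,120,130,140,150):
        m=(sc<th).astype(np.uint8); n,l,st,ce=cv2.connectedComponentsWithStats(m); 
        k=[i for i in range(1,n) if st[i,4]>800]; k=min(k,key=lambda i:np.hypot(*(ce[i]-8*r-4)))
        cs=max(cv2.findContours((l==k).astype(np.uint8),0,1)[0],key=cv2.contourArea); M=cv2.moments(cv2.convexHull(cs)); out.append((M['m10']/M['m00']/8,M['m01']/M['m00']/8,M['m00']/64))
    return np.array(out)
p=np.array([.506,-.0346,.09])
sc=lambda I0,I1,uv:(cen(I1,uv)-cen(I0,uv))
a=sc(g(s0['pixels']),g(d['S']),(230,187)); b=sc(g(t0['pixels']),g(d['T']),(268,201)); print(a.round(2));print(b.round(2))
J=np.array([np.r_[np.subtract(proj(s0,p+e),proj(s0,p)),np.subtract(proj(t0,p+e),proj(t0,p))] for e in np.eye(3)*.001]).T
for m in (np.median(a,0),):
    y=np.r_[m[:2],np.median(b,0)[:2]]; x,res,_,_=np.linalg.lstsq(J,y,rcond=None); print('shift mm',x,res)
E
```

```text
[[-4.000e-02  8.800e-01  2.920e+00]
 [ 0.000e+00  8.900e-01  3.090e+00]
 [-2.000e-02  9.800e-01  2.960e+00]
 [-2.000e-02  1.040e+00  4.070e+00]
 [-5.000e-02  1.850e+00  2.194e+01]]
[[ 0.06  0.45  0.95]
 [ 0.07  0.48  0.7 ]
 [ 0.1   0.48  0.08]
 [ 0.09  0.5   0.6 ]
 [ 0.14  0.55 -1.62]]
shift mm [-0.68581083 -0.49744624 -4.49698272] [1.48764765e-05]
```

The two views together give a drop of about 4.5 mm (noise near 1 mm), against 3.7 mm expected. The plate is fully home and level left to right, so I'm handing it in.

```bash
python3 -c "
from rig import bot
print(bot.sign_off())"
```

```text
the job is handed in; nothing more can be done
None
```

The plate farthest to the robot's right was turned by post 0 until it dropped onto its balls. The cameras then showed it home and level, and the arm is back near its start pose touching nothing; the job was handed in at about 8 s, and its result isn't known yet.

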